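# Clear the serving tray and hold it up level

### The arm

A 7-joint arm with a two-finger parallel gripper is mounted at the origin on the work surface. World frame = base frame: x ahead of the robot, y to its left, z up, the work surface at z = 0. Lengths are in m, angles in rad, forces in N, time in s.
With the tool pointing down it reaches from about 0.4 to 0.9 m from the base axis. Payload 5.6 kg.
Tool frame: the origin (TCP) lies at the very end of the fingers, on their centre line; the grasp point (between the pads) lies arm.pinch_z behind it (arm.pinch_z is the distance from the TCP to the grasp point, in m); z points along the fingers, y is the line along which they close (so a half turn about z gives the same grasp; the last joint's range is limited). The gripper opens to 92 mm and grips with 3 to 60 N. Pads are 20 mm wide; open, the fingers measure 128 mm over their backs; the gripper's body (75 mm by 189 mm) begins 69 mm behind the grasp point.
Start: joints at [1.088, 0.468, -0.012, 1.603, 0.006, 1.071, -0.056], TCP at [0.277, -0.588, 0.215] pointing down, gripper open.
Joint ranges: [-2.53, 2.53], [-0.31, 2.02], [-1.57, 1.55], [0.28, 2.44], [-1.29, 4.43], [0.15, 1.84], [-2.92, 2.92]. Speed limits (rad/s): [2.57, 2.57, 3.14, 3.14, 3.14, 3.14, 3.14].

### API

Orientations are given as a 3x3 rotation matrix whose columns are the frame's x, y, z axes.
In Python, from workcell import status, eyes, workorder, arm gives the robot as it stands.
- The arm moves only by the shell command python3 -m inch 'ROWS' [OPENING] [FORCE]. ROWS is JSON, a list that holds one entry, the list of rows, each a list of 6 numbers: the shift along the tool's x, y, z in units of 0.05 m (1.0 is 0.05 m), then the turn, a rotation vector about the tool's x, y, z in units of 90 degrees (1.0 is 90 degrees). A call has exactly 10 rows; each row shifts and turns the commanded pose from where the row before left it, along the tool's axes as they then stand; what a row does not reach is not made up. A row lasts 1/10 s, in which the tool goes at most 50 mm and 8.59 degrees, less where a joint would pass 70% of its speed; a pose out of reach is approached as far as the arm can. A call with a number of a shift or a turn outside -1 to 1 is refused whole. A call with a gripper value outside its range is refused whole. OPENING is the opening, from -1 (shut) to 1 (fully open), set as the call begins (- or left out, the last holds). The fingers move at their own pace and stop on an object; FORCE is the grip in N (left out, the last holds). Time passes only in rows, so rows that do not move let the fingers close, or fill a call up. It gives the time, the measured TCP pose, the force, the opening and the grip force at its end, in the units of the state.
- status.observe(): the state, without advancing time (a new reading comes with each control period).
- eyes.capture(name): name is "scene" or "side" or "wrist"; returns the picture (400x640x3 uint8, blue, green, red); there is no depth.
- eyes.calibration(name): a dict with "fx", "fy", "cx", "cy" (pixels), "extrinsics" (4x4, takes a point from world to camera coordinates). Camera axes: x right, y down, z forward; pixel columns grow to the right and rows downward; lengths in m; the calibration is good to about 2 mm. A picture is of the moment at which its call begins: read the wrist's pose just before it. calibration takes no time and is no camera call; for the wrist camera it gives the pose at the moment of the call.
- workorder.hand_in(): hands the job in; it is judged then, once.
Trained networks look in the newest picture that a camera, given by its name, has taken for a name from the list of things; names that differ only in an ending like _2 or _b are one class to them, and where a whole thing is asked for, a point or a joint stands for the part that bears it (a point fixed in the world has none). Each returns a list of dicts, best first, with "score" (0 to 1); they miss things now and then, are a little off and sometimes report something else, mostly with a low value. They report only what shows in the picture. A call takes as long as a camera call. They do not tell look-alikes from the thing itself.
- eyes.spot_in(camera, target): "location" ([column, row] in pixels, amid what is visible of it).
- eyes.trace(camera, target): "pixels" (400x640 bool, what is visible of it) and "location" ([column, row] in pixels, amid what is visible of it).
- eyes.mark_of(camera, target): "location" ([column, row] in pixels: a listed point, or the origin of a listed thing).
The state is a dict: "time_s": time; "joint_pos": joint angles; "joint_velocities": joint speeds; "joint_torque": joint torques, N m; "tool_pos": TCP position; "tcp_rot": TCP orientation; "force": force on the tool from outside, world axes, zero at the start; "ft_torque": the same for the moment, N m; "finger_gap": finger opening in m; "gripper_force": force on a finger pad.
Only numpy, scipy, OpenCV 4.12 (cv2) and the standard library are available. Lean on these libraries where they do the work, as an engineer would, in place of code of your own. Each camera call takes 0.05 s, during which the arm holds its last target. There are 200 camera calls.

### The job

Two crumpled paper balls were left on the serving tray: put both of them in the green waste bin. Then lift the tray by its wooden handle, keeping it level so that the glass and the jar stay standing on it, and finish while holding it still in the air with its underside about 15 cm above the worktop; do not set it down or let go. Leave the fruit bowl, the mug and the butter dish where they are.

Things in the scene. Friction and masses are not known exactly. Their poses are not given: they have to be found in the camera images.
- tray: light wooden serving tray, loose on the worktop, 240 mm (its x) by 340 mm (its y, the long side), floor 10 mm thick, rim 24 mm high and 8 mm thick, about 450 g. Origin: centre of its underside; z up, x points roughly away from the robot. In its middle a dark wooden handle, a low bridge running along tray y: two posts at y = +-62 mm and a bar across their tops
- tray_handle (a point): middle of the handle's bar, 77 mm above the tray's underside. The bar is flat sided, 18 mm thick (along tray x), 140 mm long (tray y), 26 mm tall (64 to 90 mm above the underside); open below, between the posts. Empty, the tray balances here; loaded, it balances a little towards the glass. Axes as the tray
- glass: open greenish drinking glass, empty, 70 mm across the mouth, 85 mm tall, about 240 g (may be a fifth more or less), standing loose at one end of the tray, about 120 mm from its middle along the tray's y, at either end. Origin: centre of its underside
- jar: closed amber jar with a red lid, 56 mm across, 75 mm tall, about 100 g (may be a fifth more or less), standing loose at the end of the tray away from the glass, at the other side of the handle, about 120 mm from the middle. Origin: centre of its underside
- ball_a: crumpled ball of white kitchen paper, stiff and lumpy, 42 to 58 mm across, 44 mm tall, 15 g, lying inside the tray on one side of the handle, at first about 70 to 80 mm from it, one ball on each side. Origin: its centre, 22 mm above what it lies on. Does not roll readily.
- ball_b: crumpled ball of white kitchen paper, stiff and lumpy, 42 to 58 mm across, 44 mm tall, 15 g, lying inside the tray on one side of the handle, at first about 70 to 80 mm from it, one ball on each side. Origin: its centre, 22 mm above what it lies on. Does not roll readily.
- bin: open green plastic worktop waste bin, 170 by 170 mm, 120 mm tall, walls 5 mm, 800 g, standing loose to the robot's right of the tray, empty. Origin: centre of its underside; x and y along its sides
- fruit_bowl: white bowl of fruit, 210 mm across, 141 mm tall to the top fruit, one heavy piece, to the left of the tray. Origin: centre of its underside. Leave alone
- mug: blue mug, 80 mm across and 92 mm tall, with a handle on its +y side, beyond the tray. Origin: centre of its underside. Leave alone
- butter_dish: white lidded butter dish, 100 by 160 mm, 78 mm tall, beyond the bin. Origin: centre of its underside. Leave alone
Things that resemble listed ones, but are neither listed nor needed, are in the scene too. What is meant by the jar is not black, and is the larger of those in its own colour.

How it is judged:
By the outcome, as a careful person would: the job done as asked, in the order asked, and still so for the second after the job is handed in, while the arm keeps its last pose, push and grip.
It also fails if it takes over 69 s, if anything falls off the work surface, if the arm or the gripper's body presses on something with over 40 N, if the wrist force passes 120 N, or if a joint passes its speed limit or range.

## Working session

There is one attempt and no reset: what is moved stays moved. The work goes in short steps, Python scripts to look and compute and a shell command to move; the robot and the scene stay as the last step left them, time stands still between calls to the robot, and variables do not carry over. Pictures are saved under pics/ and viewed, at most 10 in all, crops included, and the job is handed in when it is done.

```bash
ls; mkdir -p pics; python3 - <<'E'
from workcell import status, eyes, workorder, arm
import cv2, numpy as np
s=status.observe()
print(s['time_s'],s['tool_pos'],np.round(s['tcp_rot'],3).tolist(),s['finger_gap'],arm.pinch_z)
a=eyes.capture('scene');b=eyes.capture('side')
cv2.imwrite('pics/scene.png',a);cv2.imwrite('pics/side.png',b)
for c in('scene','side'):
  k=eyes.calibration(c);print(c,k['fx'],k['cx'],k['cy'],np.round(k['extrinsics'],3).tolist())
  for t in('tray','tray_handle','glass','jar','ball_a','bin'):
    print(t,[(np.round(d['location'],1).tolist(),round(d['score'],2)) for d in eyes.mark_of(c,t)[:4]])
E
```

```text
pics
0.0 [ 0.27646106 -0.58764281  0.21363802] [[0.905, 0.426, -0.001], [0.426, -0.905, 0.002], [-0.0, -0.002, -1.0]] 0.09182962919459943 0.0187
scene 380.80467862746315 322.1539016914138 199.78207104037327 [[-0.349, 0.937, 0.018, 0.081], [0.693, 0.271, -0.669, -0.403], [-0.631, -0.221, -0.743, 1.695], [0.0, 0.0, 0.0, 1.0]]
tray [([325.3, 204.5], 0.63)]
tray_handle [([328.7, 189.7], 0.56)]
glass [([363.2, 211.6], 0.61)]
jar [([275.1, 174.7], 0.77), ([296.7, 194.2], 0.67), ([203.6, 219.0], 0.54), ([268.9, 188.8], 0.45)]
ball_a [([337.2, 187.1], 0.55), ([313.5, 214.9], 0.48)]
bin [([212.1, 155.7], 0.67)]
side 384.1303105648505 318.4412970626542 205.997616550707 [[0.981, -0.192, -0.008, -0.601], [-0.118, -0.571, -0.812, 0.211], [0.151, 0.798, -0.583, 0.956], [0.0, 0.0, 0.0, 1.0]]
tray [([291.0, 227.7], 0.65)]
tray_handle [([290.0, 205.9], 0.74)]
glass [([286.1, 202.4], 0.82), ([370.6, 229.9], 0.68)]
jar [([268.9, 295.9], 0.92), ([294.7, 254.3], 0.88), ([296.9, 285.0], 0.88)]
ball_a [([317.4, 222.0], 0.74), ([265.7, 221.7], 0.66)]
bin [([287.7, 391.4], 0.83)]
```

View pics/scene.png

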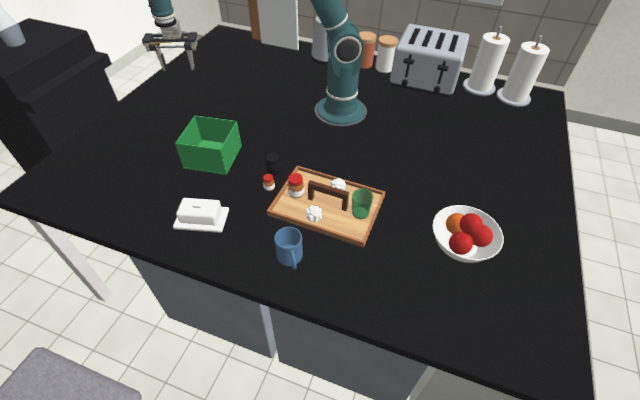

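View pics/side.png

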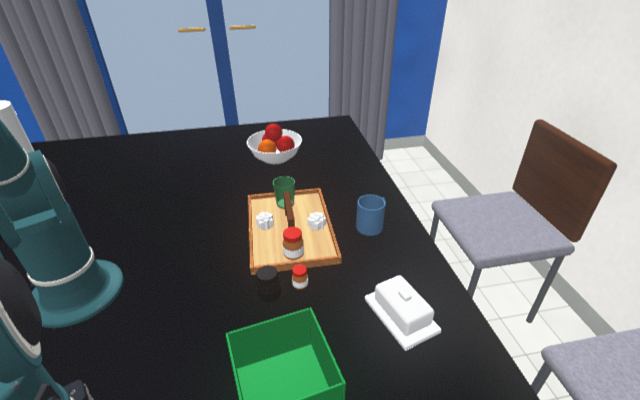

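The scene view shows the tray at about (325,204), with the glass at its +y end (363,205) and the jar at its -y end (297,187). The balls are at (337,186) on the near side and (314,215) on the far side, and the bin is at (210,150). The side view agrees, with look-alike jars standing off the tray at (268,282) and (300,278). Next I triangulate.

```bash
cat > h.py <<'E'
from workcell import status, eyes, arm
import cv2, numpy as np
from scipy.spatial.transform import Rotation as R
def P(c):
    k=eyes.calibration(c); K=np.array([[k['fx'],0,k['cx']],[0,k['fy'],k['cy']],[0,0,1]])
    return K@np.array(k['extrinsics'])[:3]
def tri(u,v,a='scene',b='side'):
    x=cv2.triangulatePoints(P(a),P(b),np.array(u,float).reshape(2,1),np.array(v,float).reshape(2,1))[:,0]
    return x[:3]/x[3]
def onz(c,u,z):
    M=P(c); A=np.c_[M[:,:2],-np.array([u[0],u[1],1.])]; return np.r_[np.linalg.solve(A,-(M[:,2]*z+M[:,3]))[:2],z]
def proj(c,X):
    p=P(c)@np.r_[X,1]; return p[:2]/p[2]
def rel(X,yaw_dir=None):
    "shift from TCP to world X in tool axes, units of 0.05 m; turn (units) to bring tool y onto yaw_dir"
    s=status.observe(); T=np.array(s['tcp_rot']); out=T.T@(np.array(X)-s['tool_pos'])/.05
    t=None
    if yaw_dir is not None:
        d=T.T@np.r_[yaw_dir,0]; a=np.arctan2(d[1],d[0])-np.pi/2; t=((a+np.pi/2)%np.pi-np.pi/2)/(np.pi/2)
    return np.round(out,3),t
E
python3 - <<'E'
from h import *
np.set_printoptions(precision=4,suppress=True)
for n,u,v,z in [('tray',(325.3,204.5),(291,227.7),0),('handle',(328.7,189.7),(290,205.9),.077),('glass',(363.2,211.6),(286.1,202.4),.01),('jar',(296.7,194.2),(294.7,254.3),.01),('near',(337.2,187.1),(265.7,221.7),.032),('far',(313.5,214.9),(317.4,222),.032),('bin',(212.1,155.7),(287.7,391.4),0),('black',(275.1,174.7),(268.9,295.9),0),('small',(268.9,188.8),(296.9,285),0)]:
    print(n,tri(u,v),onz('scene',u,z)[:2],onz('side',v,z)[:2])
# tray outline yaw + bin traces
for c in('scene','side'):
  eyes.capture(c)
  for t in ('tray','bin','tray_handle'):
    m=eyes.trace(c,t)[0]; q=m['pixels'].astype(np.uint8)
    cs=max(cv2.findContours(q,0,2)[0],key=cv2.contourArea)
    print(c,t,cv2.approxPolyDP(cv2.convexHull(cs),4,True)[:,0].tolist())
E
```

```text
tray [0.5562 0.1334 0.0046] [0.554  0.1317] [0.5558 0.1407]
handle [0.5565 0.1419 0.0801] [0.553  0.1413] [0.5574 0.1454]
glass [0.5533 0.2632 0.0123] [0.5457 0.2646] [0.5566 0.2608]
jar [0.5489 0.0214 0.0026] [0.5538 0.0247] [0.5489 0.0123]
near [0.4837 0.1502 0.0264] [0.4897 0.1515] [0.4831 0.1438]
far [0.6326 0.1186 0.0264] [0.6371 0.1202] [0.6312 0.1118]
bin [ 0.4813 -0.3601  0.0038] [ 0.4776 -0.363 ] [ 0.4815 -0.3581]
black [ 0.4683 -0.0992 -0.0151] [ 0.4838 -0.092 ] [ 0.4671 -0.1113]
small [ 0.544  -0.0852 -0.0095] [ 0.5573 -0.0819] [ 0.5394 -0.0898]
scene tray [[297, 167], [384, 191], [363, 246], [268, 214]]
scene bin [[195, 116], [237, 123], [240, 147], [226, 173], [183, 166], [176, 142]]
scene tray_handle [[296, 167], [384, 191], [363, 245], [269, 214]]
side tray [[318, 188], [340, 261], [252, 272], [248, 196]]
side bin [[310, 307], [345, 383], [344, 399], [239, 399], [226, 334]]Traceback (most recent call last):
  File "<stdin>", line 9, in <module>
IndexError: list index out of range
```

```bash
python3 - <<'E'
from h import *
np.set_printoptions(precision=4,suppress=True)
S=[[297,167],[384,191],[363,246],[268,214]];V=[[248,196],[318,188],[340,261],[252,272]]
for c,q in(('scene',S),('side',V)):
  C=np.array([onz(c,p,.022 if c=='side' else .022)[:2] for p in q]);print(c,C.tolist(),C.mean(0))
  for i in range(4):
    d=C[(i+1)%4]-C[i];print(np.hypot(*d),np.degrees(np.arctan2(d[1],d[0]))%90)
for c,q in(('scene',[[195,116],[237,123],[240,147]]),('side',[[310,307],[345,383],[226,334]])):
  C=np.array([onz(c,p,.12)[:2] for p in q]);print(C.tolist())
E
```

```text
scene [[0.4372269595940449, -0.023106657687573112], [0.43838258959194126, 0.30784854592061517], [0.6900539156813958, 0.30490450911560973], [0.6801727569131605, -0.023835707760737745]] [0.5615 0.1415]
0.3309572212175305 89.79993530322305
0.2516885450876416 89.3297878121114
0.3288886855617126 88.27834180484007
0.24294689121087756 89.82806301932351
side [[0.4378256486860178, 0.3050800623306107], [0.6705792043983168, 0.3054133953306308], [0.6600347188314745, -0.04976415162737423], [0.4321237902417666, -0.04386575628773646]] [0.5501 0.1292]
0.23275379440002078 0.08205486252678652
0.35533403445064926 88.29950647523901
0.22798724183209368 88.51750094249559
0.3489924003770665 89.06385652022925
[[0.41471197755670725, -0.44843357386386573], [0.3943381229866542, -0.2803633916730151], [0.511729192082652, -0.20377157655154737]]
[[0.5447582151459269, -0.26299466769820945], [0.5738000138243219, -0.4287483234867465], [0.38169161391506684, -0.29383131869953744]]
```

```bash
python3 -m inch '[[[0,0,-1,0,0,0],[0,0,-1,0,0,0],[0,-1,-0.5,0,0,0],[0,-1,0,0,0,0],[0,-1,0,0,0,0],[0,-1,0,0,0,0],[0,-1,0,0,0,0],[0,-1,0,0,0,0],[0,-1,0,0,0,0],[0,-1,0,0,0,0]]]' 1 10
```

```text
time_s: 2.1
tool_pos: [0.1267, -0.2614, 0.3332]
tcp_rot: [[0.901, 0.434, -0.005], [0.435, -0.901, 0.008], [-0.001, -0.009, -1.0]]
force: [-0.2, -0.0, 0.7]
finger_gap: 0.0922
gripper_force: 0.0
```

```bash
python3 -m inch '[[[0.9,0,0,0,0,0.095],[0.9,0,0,0,0,0.095],[0.9,0,0,0,0,0.095],[0.6,-0.75,0,0,0,0],[0.6,-0.75,0,0,0,0],[0.6,-0.75,0,0,0,0],[0.6,-0.75,0,0,0,0],[0.6,-0.75,0,0,0,0],[0.5,-0.75,0,0,0,0],[0,0,0,0,0,0]]]' 1 10
```

```text
time_s: 3.1
tool_pos: [0.4, 0.0089, 0.3343]
tcp_rot: [[0.998, 0.067, -0.005], [0.067, -0.998, 0.012], [-0.004, -0.012, -1.0]]
force: [0.2, -0.7, -0.3]
finger_gap: 0.0919
gripper_force: 0.0
```

```bash
python3 - <<'E'
from h import *
s=status.observe();print(s['tool_pos'],np.round(s['tcp_rot'],3).tolist())
cv2.imwrite('pics/w1.png',eyes.capture('wrist'))
for t in('tray','tray_handle','glass','jar','ball_a'):
    print(t,[(np.round(d['location'],1).tolist(),round(d['score'],2),np.round(onz('wrist',d['location'],dict(tray=0,tray_handle=.077,glass=.01,jar=.01,ball_a=.032)[t]),4).tolist()) for d in eyes.mark_of('wrist',t)[:4]])
E
```

```text
[0.39999544 0.00891018 0.33432246] [[0.998, 0.067, -0.005], [0.067, -0.998, 0.012], [-0.004, -0.012, -1.0]]
tray [([244.5, 47.8], 0.57, [0.5553, 0.1309, 0.0])]
tray_handle [([226.8, 42.1], 0.74, [0.5493, 0.1325, 0.077])]
glass []
jar [([325.5, 57.9], 0.89, [0.5468, 0.0063, 0.01]), ([392.0, 59.9], 0.84, [0.5493, -0.0917, 0.01]), ([399.4, 120.6], 0.79, [0.4636, -0.1138, 0.01])]
ball_a [([227.2, 100.1], 0.98, [0.4797, 0.1468, 0.032])]
```

View pics/w1.png

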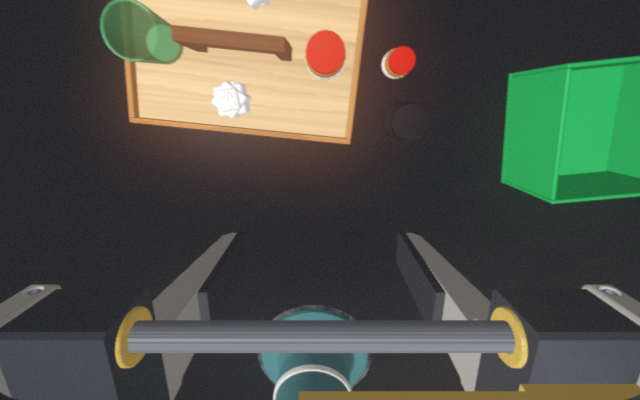

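The wrist view shows the near ball at (231,100), the handle bar running from (172,35) to (287,45), and the near rim from (130,120) to (350,141). I'll work out the tray yaw from those and approach the near ball.

```bash
python3 - <<'E'
from h import *
np.set_printoptions(precision=4,suppress=True)
for a,b,z in(((130,120),(350,141),.024),((172,27),(290,40),.09),((350,141),(367,0),.024)):
  A,B=onz('wrist',a,z),onz('wrist',b,z);d=A-B;print(A,B,np.hypot(*d[:2]),np.degrees(np.arctan2(d[1],d[0])))
print(rel([.482,.148,.15],[0,-1]))
E
```

```text
[0.4426 0.2985 0.024 ] [ 0.4296 -0.0384  0.024 ] 0.33717389980539914 87.79039178017473
[0.5606 0.1931 0.09  ] [0.5539 0.0503 0.09  ] 0.1428959938119454 87.32581167205903
[ 0.4296 -0.0384  0.024 ] [ 0.6202 -0.0459  0.024 ] 0.19071174331997665 177.74427661513073
(array([ 1.867, -2.79 ,  3.682]), np.float64(0.03451942214123245))
```

```bash
python3 -m inch '[[[0.27,-0.4,0.35,0,0,0.03],[0.27,-0.4,0.45,0,0,0.03],[0.27,-0.4,0.48,0,0,0],[0.27,-0.4,0.48,0,0,0],[0.27,-0.4,0.48,0,0,0],[0.27,-0.4,0.48,0,0,0],[0.25,-0.39,0.48,0,0,0],[0,0,0.48,0,0,0],[0,0,0,0,0,0],[0,0,0,0,0,0]]]' 1 10; python3 - <<'E'
from h import *
np.set_printoptions(precision=4,suppress=True)
cv2.imwrite('pics/w2.png',eyes.capture('wrist'))
b=eyes.mark_of('wrist','ball_a')
for d in b: print(d['location'],d['score'],onz('wrist',d['location'],.032))
b=eyes.trace('wrist','ball_a')
for d in b: print(d['location'],d['score'],onz('wrist',d['location'],.032),cv2.boundingRect(d['pixels'].astype(np.uint8)))
print(status.observe()['tool_pos'],rel(onz('wrist',b[0]['location'],.032),[-.04,-1]))
E
```

```text
time_s: 4.4
tool_pos: [0.4926, 0.142, 0.1503]
tcp_rot: [[0.999, -0.038, -0.008], [-0.038, -0.999, 0.009], [-0.008, -0.009, -1.0]]
force: [-0.2, -0.7, 0.8]
finger_gap: 0.0921
gripper_force: 0.0
[314.3, 207.1] 0.84 [0.48   0.1504 0.032 ]
[347.8, 32.3] 0.57 [0.6347 0.1151 0.032 ]
[315.0, 206.9] 0.8 [0.4803 0.1497 0.032 ] (288, 177, 52, 56)
[345.5, 31.4] 0.72 [0.6357 0.117  0.032 ] (313, 0, 68, 73)
[0.4936 0.1422 0.1516] (array([-0.26 , -0.118,  2.394]), np.float64(0.0007612853876510975))
```

View pics/w2.png

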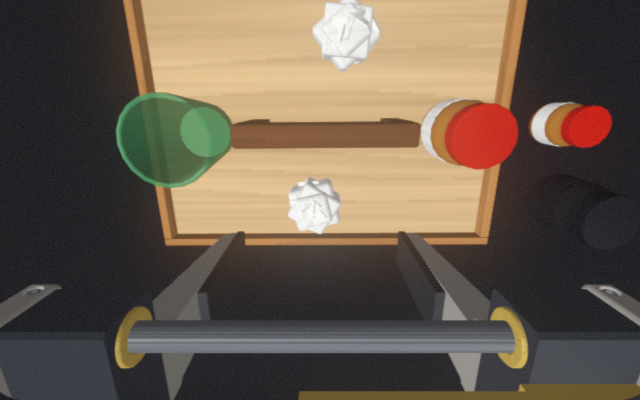

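The wrist view shows the near ball at (314,207), squared up with the tray and between the fingers, with the glass at the left, the jar at the right and the far ball at (346,33). Going down to grasp.

```bash
python3 -m inch '[[[-0.14,-0.08,0.2,0,0,0],[-0.1,-0.06,0.4,0,0,0],[0,0,0.45,0,0,0],[0,0,0.45,0,0,0],[0,0,0.45,0,0,0],[0,0,0.35,0,0,0],[0,0,0.25,0,0,0],[0,0,0.12,0,0,0],[0,0,0,0,0,0],[0,0,0,0,0,0]]]' 1 10; python3 -m inch '[[[0,0,0,0,0,0],[0,0,0,0,0,0],[0,0,0,0,0,0],[0,0,0,0,0,0],[0,0,0,0,0,0],[0,0,0,0,0,0],[0,0,0,0,0,0],[0,0,0,0,0,0],[0,0,0,0,0,0],[0,0,0,0,0,0]]]' -1 10
```

```text
time_s: 5.55
tool_pos: [0.4804, 0.1519, 0.0175]
tcp_rot: [[0.999, -0.037, -0.006], [-0.037, -0.999, 0.01], [-0.006, -0.01, -1.0]]
force: [0.3, -0.5, 0.1]
finger_gap: 0.0918
gripper_force: 0.0
time_s: 6.55
tool_pos: [0.4801, 0.1516, 0.017]
tcp_rot: [[0.999, -0.037, -0.007], [-0.037, -0.999, 0.01], [-0.007, -0.009, -1.0]]
force: [-1.0, -0.6, 2.1]
finger_gap: 0.051
gripper_force: 10.0
```

```bash
python3 -m inch '[[[0,0,-0.4,0,0,0],[0,0,-0.8,0,0,0],[0,0,-0.9,0,0,0],[0,0,-0.9,0,0,0],[0,0.4,-0.8,0,0,0],[0,0.8,-0.4,0,0,0],[0,0.95,0,0,0,0],[0.05,0.95,0,0,0,0],[0.05,0.95,0,0,0,0],[0.05,0.95,0,0,0,0]]]' -1 10;  python3 -m inch '[[[0.05,0.95,0,0,0,0],[0.05,0.95,0,0,0,0],[0.05,0.95,0,0,0,0],[0.05,0.9,0,0,0,0],[0,0.8,0,0,0,0],[0,0.6,0,0,0,0],[0,0.3,0,0,0,0],[0,0,0,0,0,0],[0,0,0,0,0,0],[0,0,0,0,0,0]]]' -1 10; python3 - <<'E'
from h import *
cv2.imwrite('pics/w3.png',eyes.capture('wrist'))
print(status.observe()['time_s'],rel([.479,-.361,.09]))
b=eyes.mark_of('wrist','bin')
for d in b: print(d['location'],d['score'],onz('wrist',d['location'],0))
d=eyes.trace('wrist','bin')
q=d[0]['pixels'].astype(np.uint8);cs=max(cv2.findContours(q,0,2)[0],key=cv2.contourArea)
p=cv2.approxPolyDP(cv2.convexHull(cs),5,True)[:,0]
for u in p: print(u,onz('wrist',u,.12))
E
```

```text
time_s: 7.55
tool_pos: [0.4792, -0.1026, 0.2245]
tcp_rot: [[0.999, -0.037, -0.007], [-0.037, -0.999, 0.009], [-0.007, -0.009, -1.0]]
force: [1.4, -0.2, 0.6]
finger_gap: 0.0507
gripper_force: 10.0
time_s: 8.55
tool_pos: [0.4802, -0.3708, 0.2222]
tcp_rot: [[0.999, -0.034, -0.007], [-0.034, -0.999, 0.01], [-0.007, -0.01, -1.0]]
force: [-0.2, 0.3, 0.2]
finger_gap: 0.0507
gripper_force: 10.0
8.6 (array([-0.011, -0.175,  2.647]), None)
[313.7, 172.2] 0.88 [ 0.47961915 -0.35990109  0.        ]
[386  87] [ 0.57558333 -0.42841507  0.12      ]
[410 264] [ 0.40965151 -0.45660432  0.12      ]
[236 260] [ 0.41921373 -0.28450926  0.12      ]
[195 127] [ 0.54868939 -0.26380765  0.12      ]
```

View pics/w3.png

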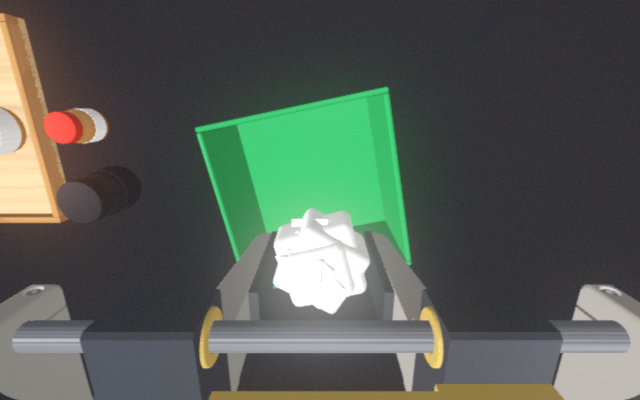

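The ball is held at (320,260) over the bin, whose rim corners are at (386,87), (195,127), (236,260) and (410,264). I'll lower it, turned to match the bin, and release.

```bash
python3 -m inch '[[[-0.25,-0.09,0.1,0,0,-0.06],[-0.25,-0.09,0.3,0,0,-0.06],[0,0,0.5,0,0,0],[0,0,0.5,0,0,0],[0,0,0.5,0,0,0],[0,0,0.4,0,0,0],[0,0,0.3,0,0,0],[0,0,0,0,0,0],[0,0,0,0,0,0],[0,0,0,0,0,0]]]' -1 10;  python3 -m inch '[[[0,0,0,0,0,0],[0,0,0,0,0,0],[0,0,0,0,0,0],[0,0,0,0,0,0],[0,0,0,0,0,0],[0,0,-0.3,0,0,0],[0,0,-0.6,0,0,0],[0,0,-0.8,0,0,0],[0,0,-0.9,0,0,0],[0,0,0,0,0,0]]]' 0.7 10; python3 - <<'E'
from h import *
eyes.capture('wrist')
for d in eyes.mark_of('wrist','ball_a'): print(d['location'],d['score'],onz('wrist',d['location'],.03))
print(rel([.6335,.117,.2],[-.04,-1]))
E
```

```text
time_s: 9.7
tool_pos: [0.4544, -0.3634, 0.0933]
tcp_rot: [[0.989, 0.151, -0.005], [0.151, -0.989, 0.009], [-0.004, -0.009, -1.0]]
force: [0.2, 0.6, -0.5]
finger_gap: 0.0509
gripper_force: 10.0
time_s: 10.7
tool_pos: [0.4581, -0.3654, 0.2291]
tcp_rot: [[0.989, 0.151, 0.002], [0.151, -0.989, 0.003], [0.002, -0.003, -1.0]]
force: [-0.1, -0.2, -0.1]
finger_gap: 0.0774
gripper_force: 0.0
[322.5, 177.5] 0.87 [ 0.45433636 -0.36542868  0.03      ]
(array([ 4.983, -8.985,  0.529]), np.float64(0.1215988174248748))
```

```bash
python3 -m inch '[[[0,0,0,0,0,0.06],[0.1,-0.3,0,0,0,0.06],[0.2,-0.6,0,0,0,0],[0.26,-0.9,0,0,0,0],[0.26,-0.9,0,0,0,0],[0.26,-0.9,0,0,0,0],[0.26,-0.9,0,0,0,0],[0.26,-0.9,0,0,0,0],[0.26,-0.9,0,0,0,0],[0.26,-0.9,0,0,0,0]]]' 1 10;  python3 -m inch '[[[0.26,-0.9,0,0,0,0],[0.26,-0.8,0,0,0,0],[0.26,-0.5,0.1,0,0,0],[0.2,-0.3,0.4,0,0,0],[0,0,0.4,0,0,0],[0,0,0.4,0,0,0],[0,0,0.2,0,0,0],[0,0,0,0,0,0],[0,0,0,0,0,0],[0,0,0,0,0,0]]]' 1 10; python3 - <<'E'
from h import *
np.set_printoptions(precision=4,suppress=True)
cv2.imwrite('pics/w4.png',eyes.capture('wrist'))
for t,z in(('ball_a',.032),('tray_handle',.077),('glass',.01),('jar',.01)):
  for d in eyes.mark_of('wrist',t): print(t,d['location'],d['score'],onz('wrist',d['location'],z))
b=eyes.trace('wrist','ball_a')
for d in b: print(d['location'],d['score'],onz('wrist',d['location'],.032),cv2.boundingRect(d['pixels'].astype(np.uint8)))
print(status.observe()['tool_pos'],rel(onz('wrist',b[0]['location'],.032),[-.04,-1]))
E
```

```text
time_s: 11.8
tool_pos: [0.5718, -0.0067, 0.2235]
tcp_rot: [[0.999, -0.037, -0.009], [-0.037, -0.999, 0.009], [-0.01, -0.009, -1.0]]
force: [-0.1, 0.2, 0.2]
finger_gap: 0.0921
gripper_force: 0.0
time_s: 12.8
tool_pos: [0.626, 0.1157, 0.1516]
tcp_rot: [[0.999, -0.038, -0.005], [-0.038, -0.999, 0.01], [-0.006, -0.01, -1.0]]
force: [-1.4, 0.1, 0.1]
finger_gap: 0.0917
gripper_force: 0.0
tray_handle [298.1, 285.0] 0.91 [0.5531 0.1398 0.077 ]
glass [200.5, 251.7] 0.95 [0.5564 0.255  0.01  ]
glass [335.7, 14.9] 0.66 [0.7857 0.0977 0.01  ]
jar [503.7, 241.5] 0.6 [ 0.5578 -0.0819  0.01  ]
jar [305.5, 247.9] 0.18 [0.5572 0.1367 0.01  ]
[320.7, 188.0] 0.93 [0.6316 0.1167 0.032 ] (292, 159, 58, 60)
[0.6257 0.1155 0.151 ] (array([ 0.133, -0.005,  2.379]), np.float64(0.0015460968876582972))
```

View pics/w4.png

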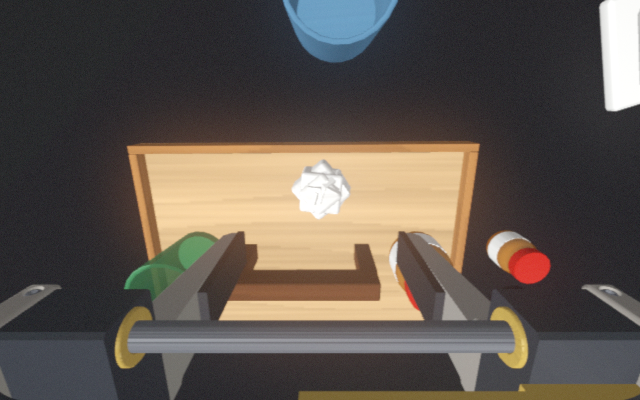

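The wrist view shows the far ball at (321,189), with the handle at (298,285), the glass and jar still standing, and the mug clear. Descend and grasp.

```bash
python3 -m inch '[[[0.08,0,0.2,0,0,0],[0.07,-0.02,0.4,0,0,0],[0,-0.02,0.45,0,0,0],[0,0,0.45,0,0,0],[0,0,0.45,0,0,0],[0,0,0.35,0,0,0],[0,0,0.25,0,0,0],[0,0,0.12,0,0,0],[0,0,0,0,0,0],[0,0,0,0,0,0]]]' 1 10; python3 -m inch '[[[0,0,0,0,0,0],[0,0,0,0,0,0],[0,0,0,0,0,0],[0,0,0,0,0,0],[0,0,0,0,0,0],[0,0,0,0,0,0],[0,0,0,0,0,0],[0,0,0,0,0,0],[0,0,0,0,0,0],[0,0,0,0,0,0]]]' -1 10
```

```text
time_s: 14.1
tool_pos: [0.6327, 0.1189, 0.0177]
tcp_rot: [[0.999, -0.037, -0.006], [-0.037, -0.999, 0.01], [-0.006, -0.01, -1.0]]
force: [0.1, -0.3, 0.4]
finger_gap: 0.0919
gripper_force: 0.0
time_s: 15.1
tool_pos: [0.6323, 0.1186, 0.0172]
tcp_rot: [[0.999, -0.037, -0.007], [-0.037, -0.999, 0.01], [-0.007, -0.009, -1.0]]
force: [-1.5, -0.7, 4.6]
finger_gap: 0.0576
gripper_force: 10.0
```

```bash
python3 -m inch '[[[0,0,-0.4,0,0,0],[0,0,-0.8,0,0,0],[0,0,-0.9,0,0,0],[0,0,-0.9,0,0,0],[0,0.4,-0.8,0,0,0],[-0.2,0.8,-0.4,0,0,0],[-0.25,0.9,0,0,0,0],[-0.25,0.9,0,0,0,0],[-0.25,0.9,0,0,0,0],[-0.25,0.9,0,0,0,0]]]' -1 10;  python3 -m inch '[[[-0.25,0.9,0,0,0,0],[-0.25,0.9,0,0,0,0],[-0.25,0.9,0,0,0,0],[-0.2,0.9,0,0,0,0],[-0.1,0.7,0,0,0,0],[0,0.4,0,0,0,0],[0,0.1,0,0,0,-0.06],[0,0,0,0,0,-0.06],[0,0,0,0,0,0],[0,0,0,0,0,0]]]' -1 10; python3 -c "
from h import *
print(rel([.5,-.36,.095]))"
```

```text
time_s: 16.1
tool_pos: [0.5638, -0.1223, 0.2263]
tcp_rot: [[0.999, -0.037, -0.006], [-0.037, -0.999, 0.009], [-0.006, -0.009, -1.0]]
force: [1.2, -0.2, 0.3]
finger_gap: 0.0579
gripper_force: 10.0
time_s: 17.1
tool_pos: [0.5039, -0.3576, 0.2237]
tcp_rot: [[0.989, 0.15, -0.006], [0.15, -0.989, 0.01], [-0.005, -0.011, -1.0]]
force: [-0.2, -0.3, -0.8]
finger_gap: 0.0576
gripper_force: 10.0
(array([-0.072,  0.063,  2.575]), None)
```

```bash
python3 -m inch '[[[-0.05,0.05,0.1,0,0,0],[0,0,0.3,0,0,0],[0,0,0.5,0,0,0],[0,0,0.5,0,0,0],[0,0,0.5,0,0,0],[0,0,0.4,0,0,0],[0,0,0.25,0,0,0],[0,0,0,0,0,0],[0,0,0,0,0,0],[0,0,0,0,0,0]]]' -1 10;  python3 -m inch '[[[0,0,0,0,0,0],[0,0,0,0,0,0],[0,0,0,0,0,0],[0,0,0,0,0,0],[0,0,0,0,0,0],[0,0,-0.3,0,0,0],[0,0,-0.6,0,0,0],[0,0,-0.8,0,0,0],[0,0,-0.9,0,0,0],[0,0,0,0,0,0]]]' 0.75 10; python3 - <<'E'
from h import *
cv2.imwrite('pics/w5.png',eyes.capture('wrist'))
for d in eyes.mark_of('wrist','ball_a'): print(d['location'],d['score'],onz('wrist',d['location'],.03))
print(rel([.5555,.135,.24],[1,-.04]))
E
```

```text
time_s: 18.1
tool_pos: [0.501, -0.3607, 0.0969]
tcp_rot: [[0.989, 0.151, -0.005], [0.151, -0.989, 0.009], [-0.004, -0.009, -1.0]]
force: [0.6, 0.7, -0.1]
finger_gap: 0.058
gripper_force: 10.0
time_s: 19.1
tool_pos: [0.5049, -0.3624, 0.2333]
tcp_rot: [[0.989, 0.151, 0.003], [0.151, -0.989, 0.004], [0.003, -0.003, -1.0]]
force: [-0.0, -0.5, -0.2]
finger_gap: 0.0807
gripper_force: 0.0
[317.2, 215.0] 0.95 [ 0.45097066 -0.36350945  0.03      ]
[341.4, 163.1] 0.92 [ 0.52143467 -0.38261394  0.03      ]
(array([ 2.56 , -9.666, -0.177]), np.float64(-0.8783260596469437))
```

View pics/w5.png

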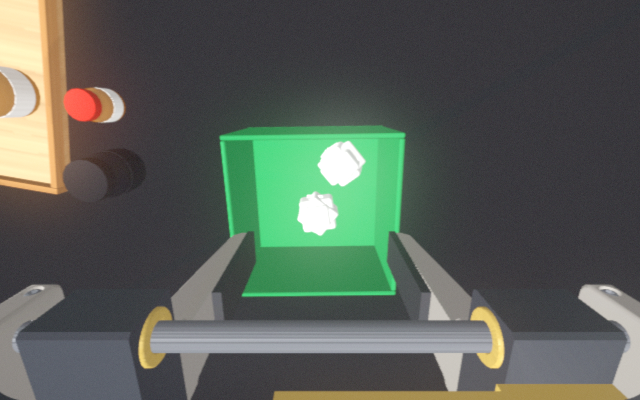

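Both balls lie in the bin, at (317,214) and (341,163). Now for the handle: I'll check the joint margin for the turn.

```bash
python3 - <<'E'
from h import *
print(np.round(status.observe()['joint_pos'],2))
E
python3 -m inch '[[[0.2,-0.3,-0.1,0,0,-0.09],[0.1,-0.5,-0.1,0,0,-0.09],[0,-0.5,0,0,0,-0.09],[0,-0.5,0,0,0,-0.09],[0,0,0,0,0,-0.09],[0,0,0,0,0,0],[0,0,0,0,0,0],[0,0,0,0,0,0],[0,0,0,0,0,0],[0,0,0,0,0,0]]]' 1 60
python3 - <<'E'
from h import *
print(np.round(status.observe()['joint_pos'],2),rel([.5555,.135,.24],[1,-.04]))
E
```

```text
[ 1.25  0.62 -0.99  1.62  0.54  1.21 -1.27]
time_s: 20.2
tool_pos: [0.4824, -0.2766, 0.2367]
tcp_rot: [[0.655, 0.756, -0.007], [0.756, -0.655, 0.01], [0.003, -0.012, -1.0]]
force: [-0.6, -0.6, -0.4]
finger_gap: 0.0917
gripper_force: 0.0
[ 1.33  0.61 -1.21  1.75  0.6   1.22 -0.76] (array([ 7.180e+00, -4.285e+00,  3.000e-03]), np.float64(-0.4290035921318229))
```

```bash
python3 -m inch '[[[0,0,0,0,0,-0.09],[0,0,0,0,0,-0.09],[0,0,0,0,0,-0.09],[0.3,0,0,0,0,-0.09],[0.5,0.1,0,0,0,-0.07],[0.8,0.1,0,0,0,0],[0.9,0.1,0,0,0,0],[0.9,0.1,0,0,0,0],[0.9,0.1,0,0,0,0],[0.9,0.1,0,0,0,0]]]' 1 60
python3 -m inch '[[[0.9,0.1,0,0,0,0],[0.8,0.1,0,0,0,0],[0.6,0.1,0,0,0,0],[0.4,0.1,0,0,0,0],[0,0,0,0,0,0],[0,0,0,0,0,0],[0,0,0,0,0,0],[0,0,0,0,0,0],[0,0,0,0,0,0],[0,0,0,0,0,0]]]' 1 60
python3 - <<'E'
from h import *
cv2.imwrite('pics/w6.png',eyes.capture('wrist'))
print(np.round(status.observe()['joint_pos'],2),rel([.5545,.157,.15],[1,-.04]))
for t,z in(('tray_handle',.077),('glass',.01),('jar',.01),('tray',0)):
  for d in eyes.mark_of('wrist',t): print(t,d['location'],d['score'],onz('wrist',d['location'],z))
E
```

```text
time_s: 21.2
tool_pos: [0.5285, -0.0177, 0.239]
tcp_rot: [[0.039, 0.999, -0.007], [0.999, -0.039, 0.009], [0.009, -0.007, -1.0]]
force: [0.3, 0.4, 0.4]
finger_gap: 0.0918
gripper_force: 0.0
time_s: 22.2
tool_pos: [0.5535, 0.1142, 0.24]
tcp_rot: [[0.039, 0.999, -0.007], [0.999, -0.039, 0.01], [0.009, -0.007, -1.0]]
force: [-0.9, -0.4, 0.3]
finger_gap: 0.092
gripper_force: 0.0
[ 0.62  0.66 -1.27  1.73  0.65  1.26 -0.84] (array([0.836, 0.   , 1.809]), np.float64(0.0010415934237944138))
tray_handle [318.0, 163.0] 0.73 [0.5513487  0.13817508 0.077     ]
glass [315.9, 56.2] 0.92 [0.55245521 0.25618792 0.01      ]
jar [323.9, 297.0] 0.94 [ 0.55051327 -0.07545784  0.01      ]
jar [271.5, 313.5] 0.91 [ 0.46945399 -0.10177978  0.01      ]
jar [321.8, 240.3] 0.63 [0.55073597 0.016784   0.01      ]
tray [321.2, 154.3] 0.9 [0.55427774 0.13719987 0.        ]
```

View pics/w6.png

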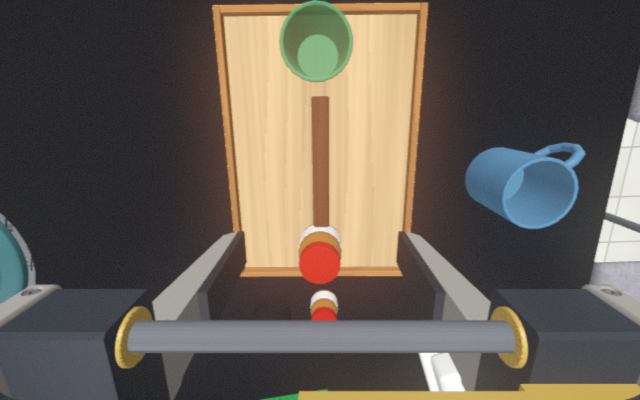

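Looking down, the bar runs from (320,97) to about (320,228), with the glass at (316,45) and the jar at (320,260), both standing. I'll grip about 20 mm towards the glass, near the loaded balance point.

```bash
python3 -m inch '[[[0.4,0,0.2,0,0,0],[0.4,0,0.4,0,0,0],[0.05,0,0.6,0,0,0],[0,0,0.6,0,0,0],[0,0,0.6,0,0,0],[0,0,0.5,0,0,0],[0,0,0.4,0,0,0],[0,0,0.25,0,0,0],[0,0,0.1,0,0,0],[0,0,0,0,0,0]]]' 0.2 20
python3 - <<'E'
from h import *
s=status.observe();print(s['tool_pos'],s['finger_gap'],s['ft_torque'],s['force'])
E
python3 -m inch '[[[0,0,0,0,0,0],[0,0,0,0,0,0],[0,0,0,0,0,0],[0,0,0,0,0,0],[0,0,0,0,0,0],[0,0,0,0,0,0],[0,0,0,0,0,0],[0,0,0,0,0,0],[0,0,0,0,0,0],[0,0,0,0,0,0]]]' -1 20
python3 -m inch '[[[0,0,0,0,0,0],[0,0,0,0,0,0],[0,0,0,0,0,0],[0,0,0,0,0,0],[0,0,0,0,0,0],[0,0,0,0,0,0],[0,0,0,0,0,0],[0,0,0,0,0,0],[0,0,0,0,0,0],[0,0,0,0,0,0]]]' -1 60
python3 - <<'E'
from h import *
s=status.observe();print(s['tool_pos'],s['finger_gap'],s['ft_torque'],s['force'])
E
```

```text
time_s: 23.45
tool_pos: [0.5538, 0.1594, 0.058]
tcp_rot: [[0.037, 0.999, -0.007], [0.999, -0.037, 0.01], [0.01, -0.007, -1.0]]
force: [0.7, 0.5, -0.4]
finger_gap: 0.0551
gripper_force: 0.0
[0.55384744 0.15936421 0.05796318] 0.055109467991001755 [-0.04401089 -0.07140659  0.05296678] [ 0.65333877  0.47358297 -0.35715312]
time_s: 24.45
tool_pos: [0.5535, 0.1592, 0.0582]
tcp_rot: [[0.037, 0.999, -0.007], [0.999, -0.037, 0.009], [0.009, -0.008, -1.0]]
force: [-3.9, -1.9, 5.0]
finger_gap: 0.0179
gripper_force: 20.0
time_s: 25.45
tool_pos: [0.5536, 0.1591, 0.0582]
tcp_rot: [[0.037, 0.999, -0.007], [0.999, -0.037, 0.009], [0.009, -0.007, -1.0]]
force: [-3.0, -2.0, 5.3]
finger_gap: 0.0174
gripper_force: 60.0
[0.55355623 0.15914881 0.05818676] 0.01743996928922093 [-0.35743303  0.30597896  0.22764752] [-2.98687825 -2.04167329  5.28231596]
```

```bash
python3 -m inch '[[[0,0,-0.03,0,0,0],[0,0,-0.05,0,0,0],[0,0,-0.08,0,0,0],[0,0,-0.08,0,0,0],[0,0,-0.08,0,0,0],[0,0,-0.05,0,0,0],[0,0,-0.03,0,0,0],[0,0,0,0,0,0],[0,0,0,0,0,0],[0,0,0,0,0,0]]]' -1 60
python3 - <<'E'
from h import *
s=status.observe();print(s['tool_pos'],s['finger_gap'],s['ft_torque'],s['force'])
np.set_printoptions(precision=4,suppress=True)
b=eyes.capture('side');k=cv2.resize(b[150:320,200:400],(800,680)); cv2.imwrite('pics/s2.png',cv2.resize(k,(700,595)))
for t in('tray_handle','glass','jar','tray'): print(t,[(d['location'],d['score']) for d in eyes.mark_of('side',t)])
E
```

```text
time_s: 26.45
tool_pos: [0.5538, 0.1589, 0.0778]
tcp_rot: [[0.037, 0.999, -0.007], [0.999, -0.037, 0.01], [0.009, -0.008, -1.0]]
force: [-0.5, -0.0, -7.0]
finger_gap: 0.0172
gripper_force: 60.0
[0.55378601 0.15892477 0.0778052 ] 0.017243444800335093 [-0.01911196 -0.08875689  0.04004475] [-0.49614886 -0.04060555 -7.03890755]
tray_handle [([287.9, 203.9], 0.75), ([291.7, 247.3], 0.49)]
glass [([285.6, 197.5], 0.62), ([292.1, 245.2], 0.44), ([289.9, 222.9], 0.28)]
jar [([298.7, 284.7], 0.89), ([266.4, 293.6], 0.83), ([293.4, 244.2], 0.73), ([284.6, 198.6], 0.57)]
tray [([290.4, 224.3], 0.69)]
```

View pics/s2.png

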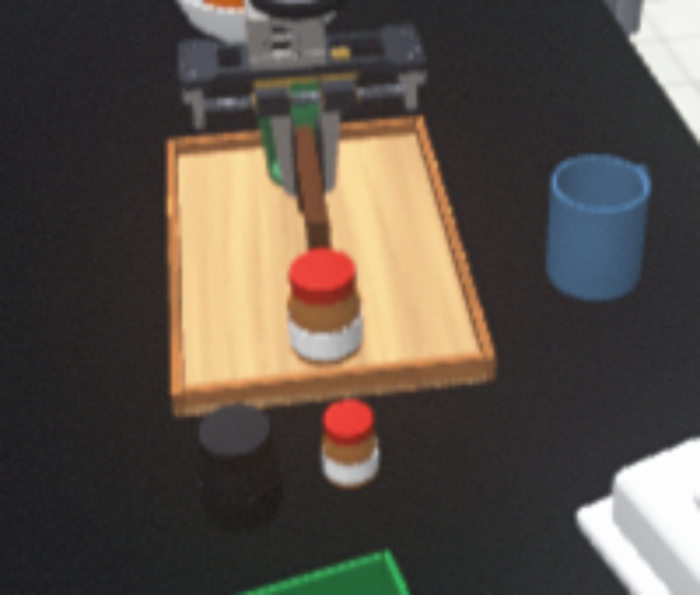

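The side crop shows the tray off the worktop, looking level, with the glass and jar standing; the moment at the wrist is near zero. Lifting the rest gently.

```bash
python3 -m inch '[[[0,0,-0.03,0,0,0],[0,0,-0.07,0,0,0],[0,0,-0.12,0,0,0],[0,0,-0.16,0,0,0],[0,0,-0.18,0,0,0],[0,0,-0.18,0,0,0],[0,0,-0.18,0,0,0],[0,0,-0.18,0,0,0],[0,0,-0.18,0,0,0],[0,0,-0.18,0,0,0]]]' -1 60
python3 -m inch '[[[0,0,-0.18,0,0,0],[0,0,-0.18,0,0,0],[0,0,-0.18,0,0,0],[0,0,-0.18,0,0,0],[0,0,-0.16,0,0,0],[0,0,-0.12,0,0,0],[0,0,-0.08,0,0,0],[0,0,-0.05,0,0,0],[0,0,-0.02,0,0,0],[0,0,0,0,0,0]]]' -1 60
python3 -m inch '[[[0,0,0,0,0,0],[0,0,0,0,0,0],[0,0,0,0,0,0],[0,0,0,0,0,0],[0,0,0,0,0,0],[0,0,0,0,0,0],[0,0,0,0,0,0],[0,0,0,0,0,0],[0,0,0,0,0,0],[0,0,0,0,0,0]]]' -1 60
python3 - <<'E'
from h import *
s=status.observe();print(s['ft_torque'],np.abs(s['joint_velocities']).max())
a=eyes.capture('scene');b=eyes.capture('side')
A=cv2.resize(a[90:260,160:400],(400,283));B=cv2.resize(b[90:400,180:420],(400,517))
o=np.zeros((517,800,3),np.uint8);o[:283,:400]=A;o[:,400:]=B;cv2.imwrite('pics/f.png',o)
E
```

```text
time_s: 27.7
tool_pos: [0.5544, 0.1583, 0.1517]
tcp_rot: [[0.037, 0.999, -0.007], [0.999, -0.037, 0.01], [0.009, -0.007, -1.0]]
force: [0.6, 0.3, -6.9]
finger_gap: 0.0177
gripper_force: 60.0
time_s: 28.7
tool_pos: [0.5547, 0.1577, 0.2083]
tcp_rot: [[0.037, 0.999, -0.007], [0.999, -0.037, 0.01], [0.009, -0.008, -1.0]]
force: [-0.5, 0.5, -7.9]
finger_gap: 0.0171
gripper_force: 60.0
time_s: 29.7
tool_pos: [0.5548, 0.1578, 0.2085]
tcp_rot: [[0.037, 0.999, -0.007], [0.999, -0.037, 0.01], [0.009, -0.007, -1.0]]
force: [0.3, 0.6, -7.3]
finger_gap: 0.018
gripper_force: 60.0
[-0.08369276 -0.124875   -0.0300694 ] 0.0031065802943533766
```

View pics/f.png

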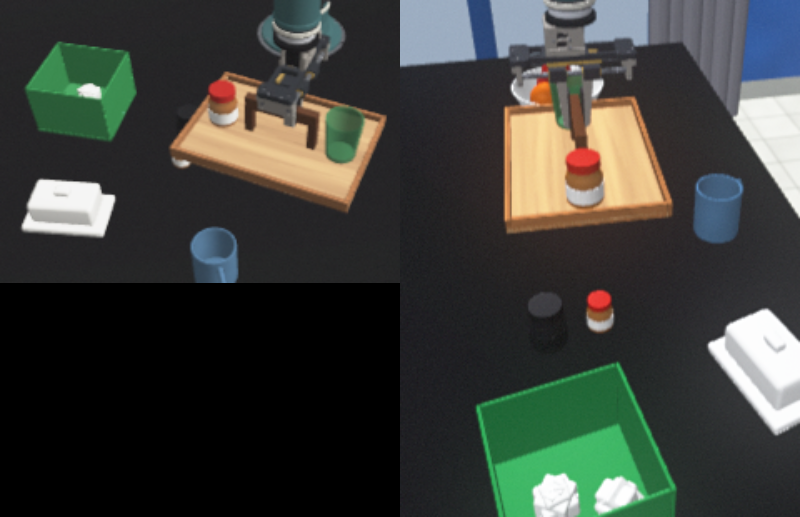

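In both views the tray is level in the air at about 15 cm, with the glass and jar standing. Both balls are in the bin, and the mug and butter dish haven't moved.

```bash
python3 -c "
from workcell import workorder
print(workorder.hand_in())"
```

```text
the job is handed in; nothing more can be done
None
```

The job is handed in: both paper balls are in the green bin, and the arm is holding the tray level and still about 15 cm above the worktop with the glass and jar standing, after about 30 s of the 69 s allowed.

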